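# Release the eccentric cam and close the sieve clamp

### The job

Clamp the small test sieve for shaking: with the fingertips, push the upright post on the eccentric cam round until the cam's low point faces the follower roller, so the post stands on the far side of the pivot, straight away from the roller; only then push the follower slide forward by its tab until the jaw holds the sieve firmly against the stop wall. Only push: let the jaw alone move the sieve (do not touch or lift it), leave everything else standing where it is, and finish clear of the clamp.

Things in the scene. Friction and masses are not known exactly. Their poses are not given: they have to be found in the camera images.
- clamp: Fixed sieve clamp: white laminate deck 340 x 300 mm, 12 mm thick, on the table. Origin at table height on the slide's centre line; +x is 'forward' (the slide closes that way), +y the cam's side. Deck spans x -170 to 170, y -110 to 190 mm. Nest at the +x end: stop wall (face at x 150 mm, top 44 mm above the table), side rails at y +/-58 mm, tops at 28 mm.
- cam_pivot (a point): On the cam's vertical pivot axis at the cam's top face, 28 mm above the table; x -20, y 100 mm in the clamp's frame, whose axes it shares. A bolt head 18 mm wide stands 7 mm above the face here. The cam is a flat steel disc, 90 mm diameter, 14 mm thick, pivoted 20 mm off its centre: rim 25 mm from the pivot at its low point, 65 mm at its high point.
- cam (a joint): Cam angle, rad, counter-clockwise from above. At 0 (same place as 6.283) the low point faces the follower roller and the post lies to the clamp's +x of the pivot; at 3.142 the high point faces the roller and blocks the slide. Starts between 2.2 and 4.1, turns without end either way and stays where left (stiff: about 2 N at the post).
- cam_post (a point): Middle of the upright handle post on the cam: a steel rod of 14 mm diameter from 28 to 78 mm above the table, on the high side of the disc, 50 mm from the pivot axis. This point is 55 mm above the table.
- slide (a joint): Slide travel along the clamp's +x, m: 0 is fully back, starts at 0 to 0.004, about 0.044 is home with the sieve held against the wall (limit 0.046). Friction about 2 N, plus about as much for the sieve; stays where left. With the cam's high point towards the roller it is blocked after some 7 mm. Bar, arm, roller and cam disc are all lower than 31 mm above the table.
- slide_tab (a point): Centre of the rear (-x) face of the slide's upright push tab: steel plate 50 mm wide (y), 10 mm thick (x), 26 to 80 mm above the table. This point, 55 mm above the table, moves with the slide: at slide 0 it is at x -132, y 0 mm in the clamp's frame. The roller (16 mm diameter) sits behind the cam on an arm to +y; at slide 0 its front is 72 mm from the pivot.
- sieve: Round steel test sieve, 100 mm diameter, 40 mm high, open top, 220 g, standing loose on the deck in the nest between jaw and stop wall. Origin at the centre of its underside (12 mm above the table). It starts 10 to 30 mm short of the wall; seated, its origin is at x +100 mm in the clamp's frame.
- seed_jar: Bystander: small capped seed jar, 36 mm dia, 45 mm high; origin at its underside. Not to be disturbed.
- brush: Bystander: small brush, 110 mm, lying down; origin at its underside. Not to be disturbed.
- paper_cup: Bystander: black cup, 76 mm dia, 90 mm high; origin at its underside. Not to be disturbed.
- tin: Bystander: steel tin, 66 mm dia, 70 mm high; origin at its underside. Not to be disturbed.
- spare_sieve: Bystander: a second sieve, same as the first, standing on the table; origin at its underside. Not to be disturbed.
- screwdriver: Bystander: screwdriver 130 mm long, lying on the table; origin at its underside. Not to be disturbed.
- dish: Bystander: shallow blue-glazed dish, 90 mm dia, 16 mm high, on the deck; origin at its underside. Not to be disturbed.
Mind the look-alikes: they are no part of the job. Leave any green look-alike of the sieve alone.

How it is judged:
By the outcome, as a careful person would: the job done as asked, in the order asked, and still so for the second after the job is handed in, with the robot touching nothing.
It also fails if it takes over 51 s, if anything falls off the work surface, if the arm or the gripper's body presses on something with over 40 N, if the wrist force passes 120 N, or if a joint passes its speed limit or range.

### The arm

A 6-joint arm with a two-finger parallel gripper is mounted at the origin on the work surface. World frame = base frame: x ahead of the robot, y to its left, z up, the work surface at z = 0. Lengths are in m, angles in rad, forces in N, time in s.
With the tool pointing down it reaches from about 0.3 to 0.775 m from the base axis. Payload 14.6 kg.
Tool frame: the origin (TCP) lies at the very end of the fingers, on their centre line; the grasp point (between the pads) lies 19 mm behind it; y points along the fingers, x is the direction in which the jaws open and shut, and the axes are right-handed (so a half turn about y gives the same grasp; the last joint's range is limited). The gripper opens to 94 mm and grips with 3 to 60 N. Pads are 16 mm wide; open, the fingers measure 119 mm over their backs; the gripper's body (75 mm by 177 mm) begins 78 mm behind the grasp point.
Start: joints at [-0.067, 0.3, 1.521, -0, 1.321, -0.067], TCP at [0.55, -0, 0.175] pointing down, gripper open.
Joint ranges: [-3.03, 3.03], [-0.79, 2.21], [0.23, 2.52], [-1.04, 4.18], [0, 3.07], [-2.55, 2.55]. Speed limits (rad/s): [2.22, 2.22, 2.57, 3.14, 3.14, 3.14].

### API

Orientations are given as [roll, pitch, yaw] about the fixed x, y, z axes, in that order (R = Rz(yaw) Ry(pitch) Rx(roll)).
In Python, from station import get_obs, cams, hand_in gives the robot as it stands. The module is installed in compiled form; this text tells all that it offers.
- The arm moves only by the tool step_arm, never from a script. Its argument "plan" is a list of rows, each an object with "grip": the closure, from -1 (fully open) to 1 (shut), so that 0 is half open; "slide": the shift along the tool's x, y, z in m, a list of three; "spin": the turn about the tool's y in degrees. A call has 1 to 20 rows; each row shifts and turns the commanded pose from where the row before left it, along the tool's axes as they then stand; what a row does not reach is not made up. A row lasts 1/12 s, in which the tool goes at most 41.7 mm and 7.16 degrees, less where a joint would pass 70% of its speed; a pose out of reach is approached as far as the arm can. A call is refused whole if a number of a shift passes 0.0417 or a number of a turn 7.16, either way. A call with a gripper value outside its range is refused whole. The fingers move at their own pace and stop on an object; "force" is the grip in N (left out, the last holds). Time passes only in rows, so rows that do not move let the fingers close. It gives the time, the measured TCP pose, the force and the opening at its end, in the units of the state.
- get_obs(): the state, without advancing time (a new reading comes with each control period).
- cams.camera(name): name is "scene" or "side" or "wrist"; returns the picture (420x560x3 uint8, blue, green, red); there is no depth.
- cams.calibration(name): a dict with "K" (3x3 intrinsics, pixels), "k1" (the pictures are not rectified: a ray, as slopes to the right and down, at radius r is drawn at 1 + k1 r^2 times it, then the intrinsics apply), "T" (4x4, takes a point from camera to world coordinates). Camera axes: x right, y up, looking along -z (the intrinsics and any distortion apply to the point x, -y, -z); pixel columns grow to the right and rows downward; lengths in m; the calibration is good to about 2 mm. A picture is of the moment at which its call begins: read the wrist's pose just before it. calibration takes no time and is no camera call; for the wrist camera it gives the pose at the moment of the call.
- hand_in(): hands the job in, once; it reports no verdict.
The state is a dict: "time_s": time; "qpos": joint angles; "joint_vel": joint speeds; "tau": joint torques, N m; "ee_pos": TCP position; "eef_rot": TCP orientation; "force": force on the tool from outside, world axes, zero at the start; "moment": the same for the moment, N m; "grip_width": finger opening in m.
Only numpy, scipy, OpenCV 4.12 (cv2) and the standard library are available. Lean on these libraries where they do the work, as an engineer would, in place of code of your own. Each camera call takes 0.05 s, during which the arm holds its last target.

## Working session

There is one attempt and no reset: what is moved stays moved. The work goes in short steps, Python scripts to look and compute and a tool call to move; the robot and the scene stay as the last step left them, time stands still between calls to the robot, and variables do not carry over. Pictures are saved under pics/ and viewed, and the job is handed in when it is done.

Besides the shell and the picture viewer there is one more tool, called as name([rows], argument=value, ...), one row to a line, values as JSON. step_arm: Moves the arm, as the interface text tells. Its arguments: {"type":"object","properties":{"plan":{"type":"array","items":{"type":"object","properties":{"grip":{"type":"number"},"slide":{"type":"array","items":{"type":"number"}},"spin":{"type":"number"}}}},"force":{"type":"number"}},"required":["plan"]}

```bash
mkdir -p pics; cat > h.py <<'E'
import numpy as np, cv2
from station import get_obs, cams, hand_in
def cal(n): return cams.calibration(n)
def ray(c,u,v):
    K=np.array(c["K"]);T=np.array(c["T"]);k1=c["k1"]
    p=cv2.undistortPoints(np.array([[[u,v]]],float),K,np.array([k1,0,0,0,0.])).ravel()
    d=T[:3,:3]@np.array([p[0],-p[1],-1.]);return T[:3,3],d
def onz(c,u,v,z):
    o,d=ray(c,u,v);return o+d*(z-o[2])/d[2]
def proj(c,P):
    K=np.array(c["K"]);T=np.array(c["T"])
    q=T[:3,:3].T@(np.array(P)-T[:3,3]);a=np.array([q[0]/-q[2],-q[1]/-q[2]])
    a=a*(1+c["k1"]*(a@a));return K[0,0]*a[0]+K[0,2],K[1,1]*a[1]+K[1,2]
E
python3 - <<'E'
from h import *
for n in ["scene","side","wrist"]:
    im=cams.camera(n);cv2.imwrite(f"pics/{n}0.png",im);c=cal(n);print(n,np.round(c["K"],1).tolist(),c["k1"],np.round(c["T"],3).tolist())
print(get_obs())
E
```

```text
scene [[445.3, 0.0, 282.2], [0.0, 445.3, 208.8], [0.0, 0.0, 1.0]] -0.026725066459292804 [[-0.149, -0.604, 0.783, 1.357], [0.989, -0.101, 0.111, 0.17], [0.012, 0.791, 0.612, 0.656], [0.0, 0.0, 0.0, 1.0]]
side [[543.0, 0.0, 273.6], [0.0, 543.0, 209.1], [0.0, 0.0, 1.0]] -0.03282074884135647 [[-0.975, 0.178, -0.131, 0.395], [-0.22, -0.752, 0.621, 0.889], [0.012, 0.635, 0.773, 1.149], [0.0, 0.0, 0.0, 1.0]]
wrist [[298.3, 0.0, 276.2], [0.0, 298.3, 213.2], [0.0, 0.0, 1.0]] 0.0024113770563855504 [[1.0, -0.001, 0.001, 0.55], [0.001, 0.969, 0.248, 0.071], [-0.001, -0.248, 0.969, 0.384], [0.0, 0.0, 0.0, 1.0]]
{'time_s': 0.15, 'qpos': array([-6.66181356e-02,  3.00386029e-01,  1.52143276e+00, -3.48980116e-05,
        1.32073920e+00, -6.66242482e-02]), 'joint_vel': array([-0.00018257, -0.0004794 , -0.00114365,  0.00062497, -0.00131272,
       -0.0005317 ]), 'tau': array([-2.50185103e-04, -5.31960297e+01, -3.52822959e+01,  7.07691838e-02,
        2.35654798e-02, -3.66386917e-05]), 'ee_pos': array([ 5.49759938e-01, -7.09664847e-06,  1.74495762e-01]), 'eef_rot': array([-1.57076579e+00,  9.65447918e-04,  1.47795008e-05]), 'force': array([-0.21192468,  0.32029659, -0.32055605]), 'moment': array([ 0.03851358, -0.01218624, -0.02947967]), 'grip_width': 0.09431841174462197}
```

View pics/scene0.png

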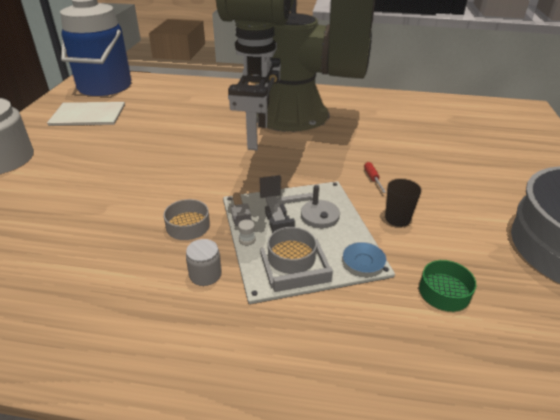

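View pics/side0.png

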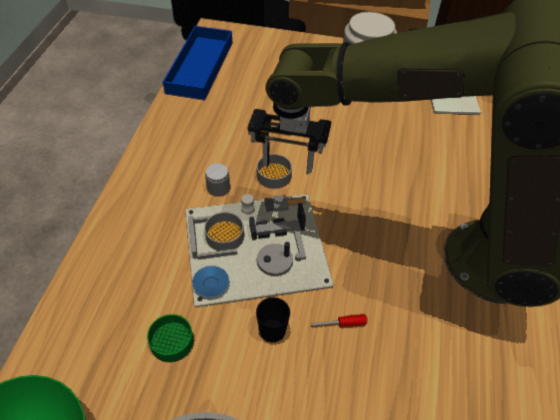

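View pics/wrist0.png

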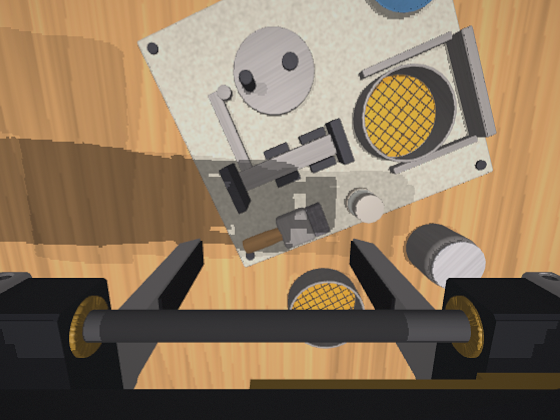

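The wrist view shows the whole clamp. The deck corners are near (138,42), (246,266) and (492,170), the pivot bolt at (290,61), the post at about (246,78) and the tab at about (235,187). The brush lies just -y of the tab, at (262-325, 210-248). I'll enlarge this for accurate pixels.

```bash
python3 - <<'E'
import cv2
im=cv2.imread("pics/wrist0.png")
cv2.imwrite("pics/w0a.png",cv2.resize(im[20:280,120:320],(600,780//1),interpolation=cv2.INTER_CUBIC)[:600])
cv2.imwrite("pics/w0b.png",cv2.resize(im[0:200,320:520],(600,600),interpolation=cv2.INTER_CUBIC))
cv2.imwrite("pics/w0c.png",cv2.resize(im[150:280,190:390],(800,520),interpolation=cv2.INTER_CUBIC))
E
```

```text
(no output)
```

View pics/w0a.png

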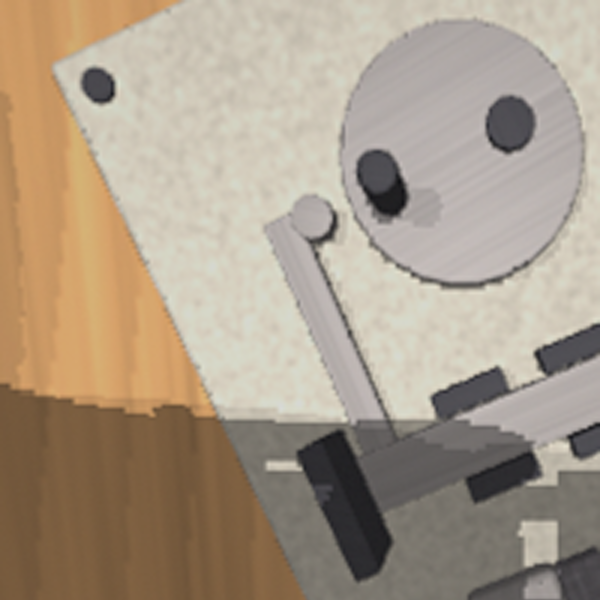

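View pics/w0b.png

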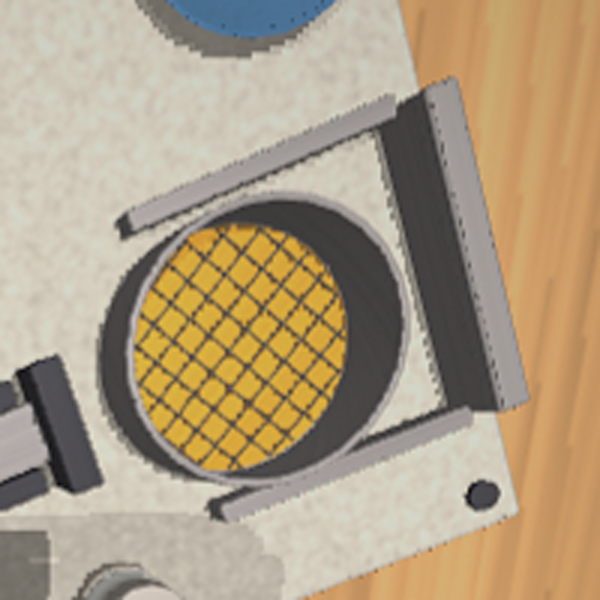

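View pics/w0c.png

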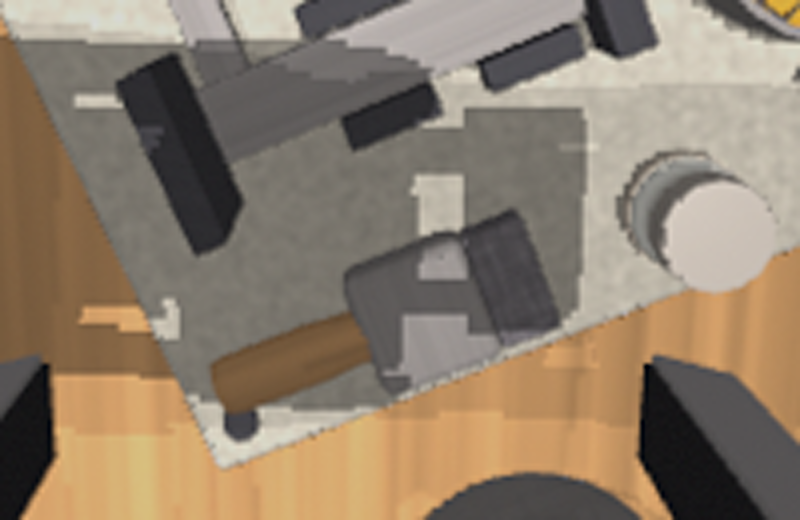

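```bash
cat >> h.py <<'E'
def frame():
    import json;f=json.load(open('frame.json'));a=f['yaw'];return np.array([[np.cos(a),-np.sin(a)],[np.sin(a),np.cos(a)]]),np.array(f['o'])
def c2w(x,y): R,o=frame();return o+R@np.array([x,y])
def w2c(p): R,o=frame();return R.T@(np.array(p)[:2]-o)
E
python3 - <<'E'
from h import *
import json
c=cal("wrist");g=lambda u,v,z:onz(c,u,v,z)[:2]
W=np.array([g(137.7,41.7,.012),g(245.5,266.5,.012),g(492.3,171.7,.012),g(290,60.7,.035)])
C=np.array([[-.17,.19],[-.17,-.11],[.17,-.11],[-.02,.1]])
wc=W.mean(0);cc=C.mean(0);A=C-cc;B=W-wc
yaw=np.arctan2((A[:,0]*B[:,1]-A[:,1]*B[:,0]).sum(),(A*B).sum())
R=np.array([[np.cos(yaw),-np.sin(yaw)],[np.sin(yaw),np.cos(yaw)]]);o=wc-R@cc
print("yaw",np.degrees(yaw),"o",o,"res mm",1e3*(W-(o+C@R.T)))
json.dump(dict(yaw=yaw,o=o.tolist()),open('frame.json','w'))
piv=g(290,60.7,.035)
for n,u,v,z in [("bolt",290,60.7,.035),("post",246.7,77,.078),("disc",274,70.7,.028),("roller",224.7,91.7,.03),("brush end",190+212/4,150+370/4,.025),("brush corner",190+345/4,150+270/4,.03),("jar",190+720/4,150+235/4,.057)]:
    p=g(u,v,z);q=w2c(p);print(n,p.round(4),(1e3*q).round(1), "ang",np.degrees(np.arctan2(*(q-[-.02,.1])[::-1])).round(1),"r",np.linalg.norm(q-[-.02,.1]).round(4))
for i,(x,y) in enumerate([(-.132,0),(-.132,.025),(-.132,-.025)]):
    p=c2w(x,y);print(p, proj(c,[*p,.08]),proj(c,[*p,.026]))
for n in["scene","side"]:
    cc=cal(n)
    print(n,[np.round(proj(cc,[*c2w(x,y),z])) for x,y,z in [(-.17,.19,.012),(-.17,-.11,.012),(.17,-.11,.012),(.17,.19,.012),(-.02,.1,.035)]])
E
```

```text
yaw 22.55917439562161 o [0.62146897 0.06629605] res mm [[ 2.4556003  -1.80397284]
 [ 1.41239771  2.70554738]
 [-3.32317987 -0.17783057]
 [-0.54481814 -0.72374397]]
bolt [0.5641 0.1502] [-20.8  99.5] ang -149.5 r 0.0009
post [0.5215 0.1264] [-69.3  93.9] ang -172.9 r 0.0496
disc [0.5469 0.1418] [-39.8  98.3] ang -175.2 r 0.0199
roller [0.4923 0.12  ] [-98.7  99.2] ang -179.4 r 0.0787
brush end [ 0.5072 -0.0588] [-153.5  -71.7] ang -127.9 r 0.2175
brush corner [ 0.5495 -0.0244] [-101.3  -56.2] ang -117.5 r 0.1761
jar [ 0.6551 -0.0068] [  3.  -80.4] ang -82.7 r 0.1819
[0.49956911 0.01565592] (np.float64(227.88374301847946), np.float64(192.65719309123395)) (np.float64(234.94737599991495), np.float64(184.5753093817427))
[0.48997817 0.03874301] (np.float64(217.52555994985786), np.float64(170.20486941463446)) (np.float64(226.2301075446868), np.float64(165.30255614838305))
[ 0.50916004 -0.00743118] (np.float64(237.8629613012408), np.float64(214.29071214780183)) (np.float64(243.39132122069802), np.float64(203.24522605733333))
scene [array([337., 181.]), array([222., 196.]), array([247., 301.]), array([395., 274.]), array([323., 214.])]
side [array([334., 286.]), array([308., 194.]), array([185., 209.]), array([194., 306.]), array([267., 258.])]
```

step_arm([
  {"grip": 0.15,"slide": [-0.0048,0,0.021],"spin": 0},
  {"grip": 0.15,"slide": [-0.0048,0,0.021],"spin": 0},
  {"grip": 0.15,"slide": [-0.0048,0,0.021],"spin": 0},
  {"grip": 0.15,"slide": [-0.0048,0,0.021],"spin": 0},
  {"grip": 0.15,"slide": [-0.0048,0,0.021],"spin": 0},
  {"grip": 0.15,"slide": [-0.0048,0,0.021],"spin": 0},
  {"grip": 0.15,"slide": [0,0,0],"spin": 6.7},
  {"grip": 0.15,"slide": [0,0,0],"spin": 6.7},
  {"grip": 0.15,"slide": [0,0,0],"spin": 6.7},
  {"grip": 0.15,"slide": [0,0,0],"spin": 6.7},
  {"grip": 0.15,"slide": [0,0,0],"spin": 6.7},
  {"grip": 0.15,"slide": [0,0,0],"spin": 6.7},
  {"grip": 0.15,"slide": [0,0,0],"spin": 6.7},
  {"grip": 0.15,"slide": [0,0,0],"spin": 6.7},
  {"grip": 0.15,"slide": [0,0,0],"spin": 6.7},
  {"grip": 0.15,"slide": [0,0.02,0],"spin": 0},
  {"grip": 0.15,"slide": [0,0.02,0],"spin": 0},
  {"grip": 0.15,"slide": [0,0.02,0],"spin": 0},
  {"grip": 0.15,"slide": [0,0,0],"spin": 0},
  {"grip": 0.15,"slide": [0,0,0],"spin": 0},
])

```text
time_s: 1.82
ee_pos: [0.5208, 0.1259, 0.1147]
eef_rot: [-1.572, 0.001, -1.052]
force: [0.6, -0.2, 0.6]
grip_width: 0.04
```

```bash
python3 - <<'E'
from h import *
s=get_obs();print(s["ee_pos"],np.degrees(s["eef_rot"]),s["force"],s["grip_width"],s["qpos"])
c=cal("wrist");im=cams.camera("wrist");cv2.imwrite("pics/wrist1.png",im)
for P in [[.5215,.1264,.078],[*s["ee_pos"]],[.5641,.1502,.035]]: print(proj(c,P))
E
```

```text
[0.52082801 0.12592084 0.11467362] [-9.00943953e+01  3.31654023e-02 -6.02990785e+01] [ 0.63017769 -0.22020839  0.57232702] 0.04001943804750079 [ 1.68871821e-01  3.27136841e-01  1.63148128e+00 -2.19295889e-05
  1.18472065e+00  1.22129708e+00]
(np.float64(275.9937598689291), np.float64(221.7752786775883))
(np.float64(276.0319485675229), np.float64(236.60832535442032))
(np.float64(276.5342661469991), np.float64(160.25531147406898))
```

View pics/wrist1.png

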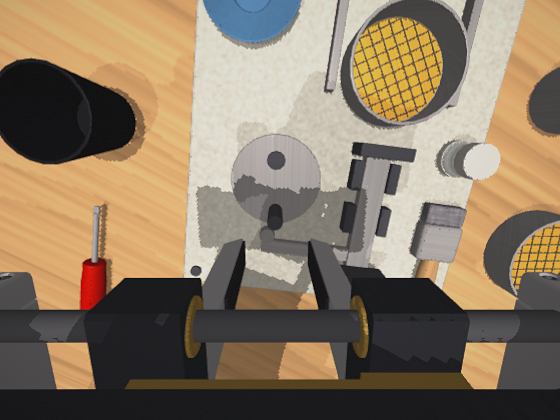

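The wrist view shows the post centred between the fingers: its top is at about (275,224) and I predicted (276,222). The bolt is at (276,160), as predicted. I'll descend around the post and push it counter-clockwise.

step_arm([
  {"grip": 0.15,"slide": [0,0.0175,0]},
  {"grip": 0.15,"slide": [0,0.0175,0]},
  {"grip": 0.15,"slide": [0,0.0175,0]},
  {"grip": 0.15,"slide": [0,0.0175,0]},
  {"grip": 0.15,"slide": [0,0,0]},
  {"grip": 0.15,"slide": [0.005,0,0]},
  {"grip": 0.15,"slide": [0.005,0,0]},
  {"grip": 0.15,"slide": [0.003,0,0]},
  {"grip": 0.15,"slide": [0,0,0]},
  {"grip": 0.15,"slide": [0.0043,0,0.0013],"spin": -5},
  {"grip": 0.15,"slide": [0.0043,0,0.0013],"spin": -5},
  {"grip": 0.15,"slide": [0.0043,0,0.0013],"spin": -5},
  {"grip": 0.15,"slide": [0.0043,0,0.0013],"spin": -5},
  {"grip": 0.15,"slide": [0.0043,0,0.0013],"spin": -5},
  {"grip": 0.15,"slide": [0.0043,0,0.0013],"spin": -5},
  {"grip": 0.15,"slide": [0,0,0]},
])

```text
schema error: expected keys grip, slide, spin
```

```bash
cat > chk.py <<'E'
from h import *
import sys
s=get_obs();p=s["ee_pos"];yaw=np.degrees(s["eef_rot"][2])
print(p.round(4),np.degrees(s["eef_rot"]).round(2),s["force"].round(1),s["grip_width"].round(4))
piv=c2w(-.02,.1);piv=np.array([.5641,.1502]) if True else piv
a=np.radians(yaw);d=p[:2]-piv;t=np.array([np.cos(a),np.sin(a)]);l=np.array([-t[1],t[0]])
print("TCP rel pivot tool x,z mm",1e3*d@t,1e3*d@l,"implied cam angle",yaw-90-22.56)
c=cal("wrist");im=cams.camera("wrist");cv2.imwrite("pics/%s.png"%sys.argv[1],im)
E
python3 chk.py wrist2
```

```text
Traceback (most recent call last):
  File "chk.py", line 4, in <module>
    print(p.round(4),np.degrees(s["eef_rot"]).round(2),s["force"].round(1),s["grip_width"].round(4))
                                                                           ^^^^^^^^^^^^^^^^^^^^^
AttributeError: 'float' object has no attribute 'round'
```

The move was refused because "spin" has to be in every row, so I'll resend it complete.

step_arm([
  {"grip": 0.15,"slide": [0,0.0175,0],"spin": 0},
  {"grip": 0.15,"slide": [0,0.0175,0],"spin": 0},
  {"grip": 0.15,"slide": [0,0.0175,0],"spin": 0},
  {"grip": 0.15,"slide": [0,0.0175,0],"spin": 0},
  {"grip": 0.15,"slide": [0,0,0],"spin": 0},
  {"grip": 0.15,"slide": [0.005,0,0],"spin": 0},
  {"grip": 0.15,"slide": [0.005,0,0],"spin": 0},
  {"grip": 0.15,"slide": [0.003,0,0],"spin": 0},
  {"grip": 0.15,"slide": [0,0,0],"spin": 0},
  {"grip": 0.15,"slide": [0.0043,0,0.0013],"spin": -5},
  {"grip": 0.15,"slide": [0.0043,0,0.0013],"spin": -5},
  {"grip": 0.15,"slide": [0.0043,0,0.0013],"spin": -5},
  {"grip": 0.15,"slide": [0.0043,0,0.0013],"spin": -5},
  {"grip": 0.15,"slide": [0.0043,0,0.0013],"spin": -5},
  {"grip": 0.15,"slide": [0.0043,0,0.0013],"spin": -5},
  {"grip": 0.15,"slide": [0,0,0],"spin": 0},
])

```text
time_s: 3.2
ee_pos: [0.5512, 0.1008, 0.0456]
eef_rot: [-1.57, -0.001, -0.525]
force: [-1.5, 0.1, -0.1]
grip_width: 0.0402
```

```bash
sed -i 's/s\["grip_width"\].round(4)/round(s["grip_width"],4)/' chk.py; python3 chk.py wrist2
```

```text
[0.5512 0.1008 0.0456] [-8.996e+01 -5.000e-02 -3.008e+01] [-1.5  0.1 -0.1] 0.0402
TCP rel pivot tool x,z mm 13.613960574291863 -49.204443259608425 implied cam angle -142.6436900272733
```

View pics/wrist2.png

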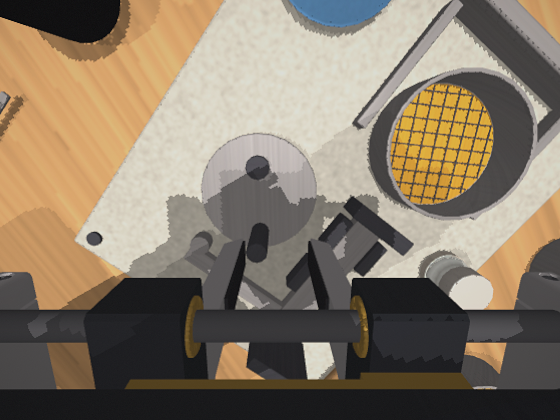

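The left finger is pushing the post, which is at (258,243), and the post is in line radially with the bolt at (258,167). The force is about 1.5 N. I'll continue round.

step_arm([
  {"grip": 0.15,"slide": [0.0043,0,0.0013],"spin": -5},
  {"grip": 0.15,"slide": [0.0043,0,0.0013],"spin": -5},
  {"grip": 0.15,"slide": [0.0043,0,0.0013],"spin": -5},
  {"grip": 0.15,"slide": [0.0043,0,0.0013],"spin": -5},
  {"grip": 0.15,"slide": [0.0043,0,0.0013],"spin": -5},
  {"grip": 0.15,"slide": [0.0043,0,0.0013],"spin": -5},
  {"grip": 0.15,"slide": [0.0043,0,0.0013],"spin": -5},
  {"grip": 0.15,"slide": [0.0043,0,0.0013],"spin": -5},
  {"grip": 0.15,"slide": [0.0043,0,0.0013],"spin": -5},
  {"grip": 0.15,"slide": [0.0043,0,0.0013],"spin": -5},
  {"grip": 0.15,"slide": [0.0043,0,0.0013],"spin": -5},
  {"grip": 0.15,"slide": [0.0043,0,0.0013],"spin": -5},
  {"grip": 0.15,"slide": [0.0043,0,0.0013],"spin": -5},
  {"grip": 0.15,"slide": [0.0043,0,0.0013],"spin": -5},
  {"grip": 0.15,"slide": [0,0,0],"spin": 0},
])

```text
time_s: 4.5
ee_pos: [0.6064, 0.1206, 0.0451]
eef_rot: [-1.571, -0.0, 0.694]
force: [-0.2, -0.3, 0.1]
grip_width: 0.04
```

```bash
python3 chk.py wrist3
```

```text
[0.6064 0.1206 0.0451] [-90.01  -0.    39.78] [-0.2 -0.3  0.1] 0.04
TCP rel pivot tool x,z mm 13.58382136321297 -49.78210514251823 implied cam angle -72.77907964340876
```

View pics/wrist3.png

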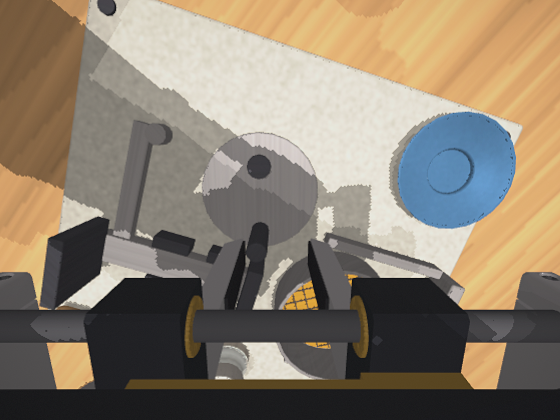

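step_arm([
  {"grip": 0.15,"slide": [0.0043,0,0.0013],"spin": -5},
  {"grip": 0.15,"slide": [0.0043,0,0.0013],"spin": -5},
  {"grip": 0.15,"slide": [0.0043,0,0.0013],"spin": -5},
  {"grip": 0.15,"slide": [0.0043,0,0.0013],"spin": -5},
  {"grip": 0.15,"slide": [0.0043,0,0.0013],"spin": -5},
  {"grip": 0.15,"slide": [0.0043,0,0.0013],"spin": -5},
  {"grip": 0.15,"slide": [0.0043,0,0.0013],"spin": -5},
  {"grip": 0.15,"slide": [0.0043,0,0.0013],"spin": -5},
  {"grip": 0.15,"slide": [0.0043,0,0.0013],"spin": -5},
  {"grip": 0.15,"slide": [0.0043,0,0.0013],"spin": -5},
  {"grip": 0.15,"slide": [0.0043,0,0.0013],"spin": -5},
  {"grip": 0.15,"slide": [0.0043,0,0.0013],"spin": -5},
  {"grip": 0.15,"slide": [0.0043,0,0.0013],"spin": -5},
  {"grip": 0.15,"slide": [0.0043,0,0.0013],"spin": -5},
  {"grip": 0.15,"slide": [0,0,0],"spin": 0},
])

```text
time_s: 5.8
ee_pos: [0.6072, 0.1795, 0.0452]
eef_rot: [-1.571, 0.0, 1.914]
force: [1.4, 0.3, -1.0]
grip_width: 0.0401
```

```bash
python3 chk.py wrist4; python3 -c "
from h import *
c=cal('scene');im=cams.camera('scene');cv2.imwrite('pics/scene4.png',cv2.resize(im[130:330,180:440],None,fx=3,fy=3,interpolation=cv2.INTER_CUBIC))
print(get_obs()['qpos'])"
```

```text
[0.6072 0.1795 0.0452] [-9.0030e+01  2.0000e-02  1.0969e+02] [ 1.4  0.3 -1. ] 0.0401
TCP rel pivot tool x,z mm 13.061932700233625 -50.43075692327032 implied cam angle -2.8749831686543637
[ 2.28980046e-01  6.07294697e-01  1.39230938e+00  2.85011851e-05
  1.14179971e+00 -1.67968558e+00]
```

View pics/wrist4.png

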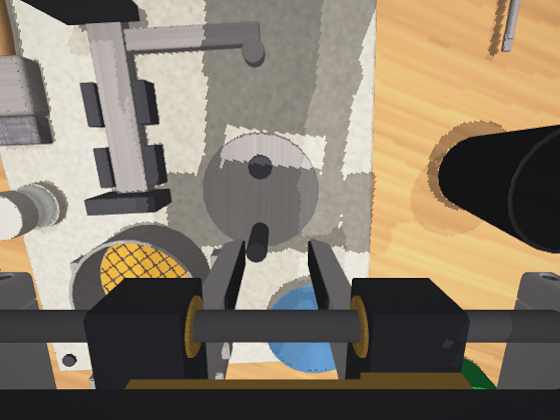

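View pics/scene4.png

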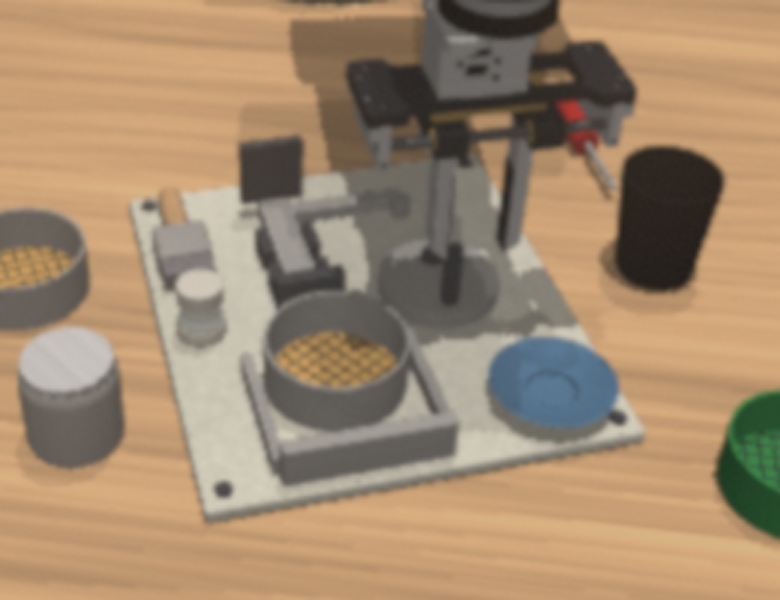

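The post stands just short of straight away from the roller. I'll push the last 3°, ease off, lift and measure.

step_arm([
  {"grip": 0.15,"slide": [0.0025,0,0.0008],"spin": -2.9},
  {"grip": 0.15,"slide": [0,0,0],"spin": 0},
  {"grip": 0.15,"slide": [-0.006,0,0],"spin": 0},
  {"grip": 0.15,"slide": [-0.006,0,0],"spin": 0},
  {"grip": 0.15,"slide": [0,-0.03,0],"spin": 0},
  {"grip": 0.15,"slide": [0,-0.03,0],"spin": 0},
  {"grip": 0.15,"slide": [0,-0.03,0],"spin": 0},
  {"grip": 0.15,"slide": [0,-0.03,0],"spin": 0},
  {"grip": 0.15,"slide": [0,0,0],"spin": 0},
])

```text
time_s: 6.65
ee_pos: [0.6127, 0.1701, 0.1716]
eef_rot: [-1.58, 0.001, 1.962]
force: [-0.5, -0.6, 1.1]
grip_width: 0.0395
```

```bash
python3 chk.py wrist5; python3 -c "
from h import *
im=cv2.imread('pics/wrist5.png');cv2.imwrite('pics/w5a.png',cv2.resize(im[20:280,80:380],None,fx=2.6,fy=2.3,interpolation=cv2.INTER_CUBIC))"
```

```text
[0.6127 0.1701 0.1716] [-9.0510e+01  9.0000e-02  1.1243e+02] [-0.5 -0.6  1.1] 0.0395
TCP rel pivot tool x,z mm -0.1708068638928439 -52.49805434165009 implied cam angle -0.12581532906281367
```

View pics/wrist5.png

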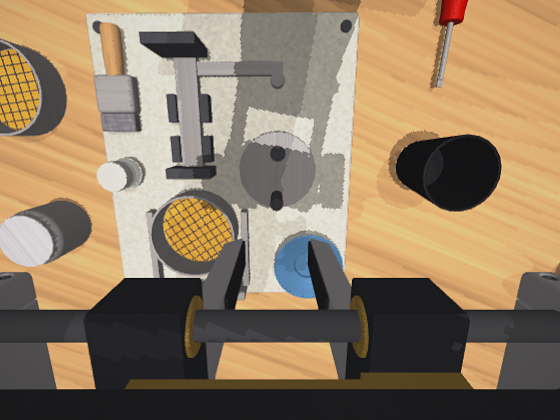

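View pics/w5a.png

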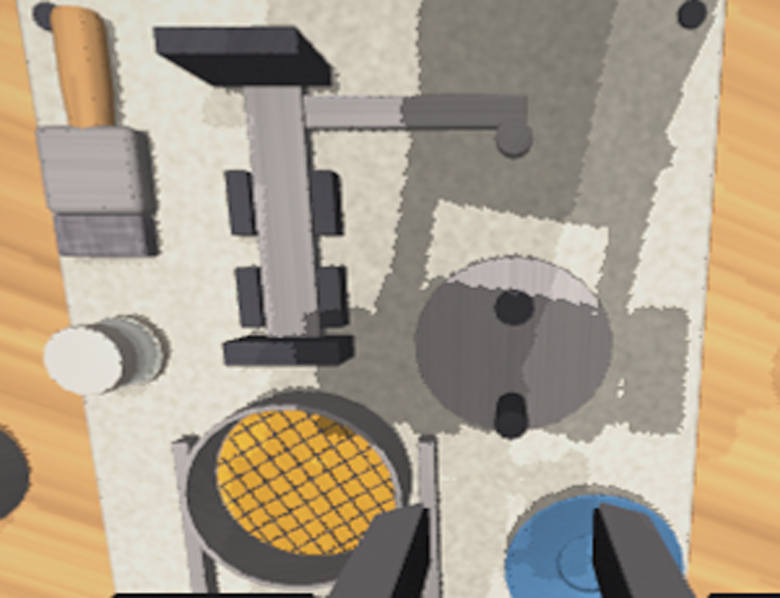

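The post top at (276.5,204), bolt at (277,153.5) and roller at (278,81) lie almost in a line. Next I'll get the angle and the tab's position.

```bash
python3 - <<'E'
from h import *
c=cal("wrist");f=lambda u,v:(80+u/2.6,20+v/2.3)
def P(u,v,z): return onz(c,*f(u,v),z)[:2]
b=P(513,307,.035);po=P(511,423,.078);r=P(515,140,.03);d=P(513,344,.028)
t1=P(156,28,.08);t2=P(295,28,.08)
for n,p in dict(bolt=b,post=po,roller=r,disc=d,tab1=t1,tab2=t2,brushend=P(85,8,.025),brushc=P(155,130,.03)).items(): print(n,p.round(4),(1e3*w2c(p)).round(1))
an=lambda v:np.degrees(np.arctan2(v[1],v[0]))
print("post",an(po-b),"disc",an(d-b),"from roller",an(b-r),"tab normal",an(t2-t1)+90, an(t1-t2)+90,np.linalg.norm(t1-t2), "mid",((t1+t2)/2))
# dest
q=get_obs();print(q["ee_pos"],np.degrees(q["eef_rot"][2]))
E
```

```text
bolt [0.5623 0.1506] [-22.3 100.5]
post [0.6074 0.1683] [26.1 99.6]
roller [0.4913 0.122 ] [-98.9 101.4]
disc [0.5797 0.1578] [ -3.5 100.5]
tab1 [ 0.5089 -0.0038] [-130.9  -21.5]
tab2 [0.4907 0.0401] [-130.8   26. ]
brushend [ 0.5054 -0.0593] [-155.4  -71.5]
brushc [ 0.5442 -0.017 ] [-103.4  -47.3]
post 21.448195851470942 disc 22.59355541019412 from roller 21.9003856952934 tab normal 202.51928919698392 22.51928919698392 0.047467778136035844 mid [0.4997805  0.01817246]
[0.61185182 0.16991048 0.16826248] 112.44431300738088
```

The cam is within about 1° of the target by the post, the disc centre and the roller line. The tab's rear face is at clamp x of about -131 mm. Now I'll close the fingers and go behind the tab.

step_arm([
  {"grip": 1,"slide": [-0.0123,0,0.0239],"spin": 0},
  {"grip": 1,"slide": [-0.0123,0,0.0239],"spin": 0},
  {"grip": 1,"slide": [-0.0123,0,0.0239],"spin": 0},
  {"grip": 1,"slide": [-0.0123,0,0.0239],"spin": 0},
  {"grip": 1,"slide": [-0.0123,0,0.0239],"spin": 0},
  {"grip": 1,"slide": [-0.0123,0,0.0239],"spin": 0},
  {"grip": 1,"slide": [-0.0123,0,0.0239],"spin": 0},
  {"grip": 1,"slide": [-0.0123,0,0.0239],"spin": 0},
  {"grip": 1,"slide": [0,0,0],"spin": 0},
  {"grip": 1,"slide": [0,0,0],"spin": 0},
])

```text
time_s: 7.53
ee_pos: [0.4711, 0.0051, 0.1644]
eef_rot: [-1.57, -0.0, 1.962]
force: [0.4, 0.4, 0.2]
grip_width: 0.0004
```

```bash
cat > st.py <<'E'
from h import *
s=get_obs();print(s["time_s"],s["ee_pos"].round(4),"clamp",(1e3*w2c(s["ee_pos"])).round(1),np.degrees(s["eef_rot"]).round(2),"F",s["force"].round(1),"Fx clamp",(frame()[0].T@s["force"][:2]).round(1),s["grip_width"])
E
python3 st.py
```

```text
7.5333 [0.4711 0.0051 0.1644] clamp [-162.3    1.1] [-8.997e+01 -2.000e-02  1.124e+02] F [0.4 0.4 0.2] Fx clamp [0.5 0.3] 0.0003994512458118928
```

step_arm([
  {"grip": 1,"slide": [0,0.023,0],"spin": 0},
  {"grip": 1,"slide": [0,0.023,0],"spin": 0},
  {"grip": 1,"slide": [0,0.023,0],"spin": 0},
  {"grip": 1,"slide": [0,0.023,0],"spin": 0},
  {"grip": 1,"slide": [0,0.022,0],"spin": 0},
  {"grip": 1,"slide": [0,0,0],"spin": 0},
  {"grip": 1,"slide": [0,0,-0.006],"spin": 0},
  {"grip": 1,"slide": [0,0,-0.006],"spin": 0},
  {"grip": 1,"slide": [0,0,-0.004],"spin": 0},
  {"grip": 1,"slide": [0,0,-0.003],"spin": 0},
  {"grip": 1,"slide": [0,0,-0.003],"spin": 0},
  {"grip": 1,"slide": [0,0,-0.003],"spin": 0},
  {"grip": 1,"slide": [0,0,0],"spin": 0},
])

```text
time_s: 8.62
ee_pos: [0.4953, 0.0158, 0.0512]
eef_rot: [-1.571, 0.0, 1.965]
force: [0.3, -0.3, 0.5]
grip_width: 0.0007
```

```bash
python3 st.py; python3 -c "
from h import *
im=cams.camera('wrist');cv2.imwrite('pics/wrist6.png',im)"
```

```text
8.6167 [0.4953 0.0158 0.0512] clamp [-135.9    1.7] [-9.003e+01  1.000e-02  1.126e+02] F [ 0.3 -0.3  0.5] Fx clamp [ 0.1 -0.4] 0.0006780817573100975
```

View pics/wrist6.png

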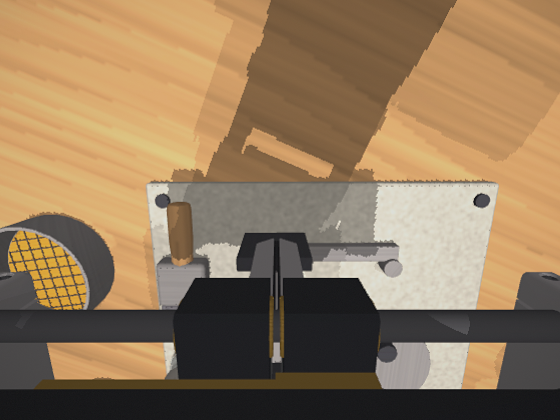

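The closed fingers are behind the tab, at image column 276, and centred on it. I'll push forward.

step_arm([
  {"grip": 1,"slide": [0,0,-0.003],"spin": 0},
  {"grip": 1,"slide": [0,0,-0.003],"spin": 0},
  {"grip": 1,"slide": [0,0,-0.003],"spin": 0},
  {"grip": 1,"slide": [0,0,-0.003],"spin": 0},
  {"grip": 1,"slide": [0,0,0],"spin": 0},
])

```text
time_s: 9.08
ee_pos: [0.5063, 0.0204, 0.0509]
eef_rot: [-1.571, 0.0, 1.965]
force: [0.4, -0.5, 0.2]
grip_width: 0.0005
```

```bash
python3 st.py; python3 -c "
from h import *
im=cams.camera('side');cv2.imwrite('pics/side7.png',cv2.resize(im[150:330,160:360],None,fx=3,fy=3,interpolation=cv2.INTER_CUBIC))"
```

```text
9.0833 [0.5063 0.0204 0.0509] clamp [-124.     1.8] [-90.01   0.   112.61] F [ 0.4 -0.5  0.2] Fx clamp [ 0.1 -0.6] 0.0004725466117374958
```

View pics/side7.png

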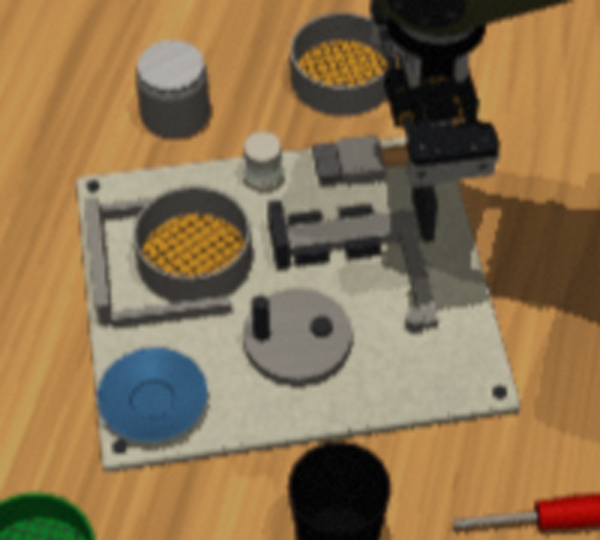

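step_arm([
  {"grip": 1,"slide": [0,0,-0.003],"spin": 0},
  {"grip": 1,"slide": [0,0,-0.003],"spin": 0},
  {"grip": 1,"slide": [0,0,-0.003],"spin": 0},
])

```text
time_s: 9.38
ee_pos: [0.5144, 0.0237, 0.051]
eef_rot: [-1.571, 0.0, 1.965]
force: [1.1, 1.1, -0.3]
grip_width: 0.0005
```

```bash
python3 st.py; python3 -c "
from h import *
im=cams.camera('side');cv2.imwrite('pics/side8.png',np.hstack([cv2.resize(x[190:280,190:330],None,fx=2.8,fy=4,interpolation=cv2.INTER_CUBIC) for x in (cv2.imread('pics/side0.png'),im)]))"
```

```text
9.3833 [0.5144 0.0237 0.051 ] clamp [-115.2    1.8] [-90.01   0.   112.59] F [ 1.1  1.1 -0.3] Fx clamp [1.4 0.6] 0.0005458743948287631
```

View pics/side8.png

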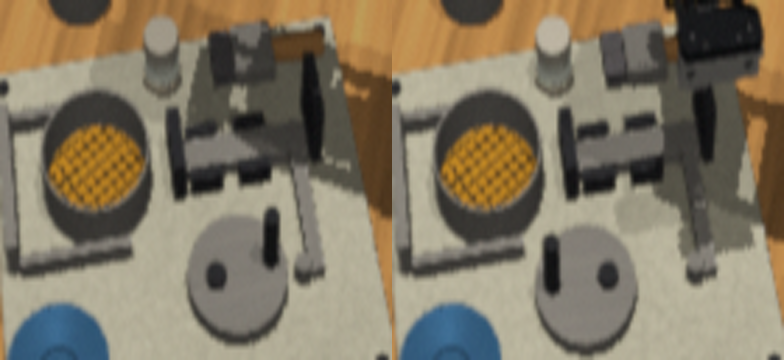

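```bash
python3 - <<'E'
from h import *
im=cams.camera('wrist');c=cal('wrist');p=get_obs()["ee_pos"]
print("tcp wrist",proj(c,p),"tab rear top at slide0",[np.round(proj(c,[*c2w(-.132,y),.08])) for y in(-.025,.025)],"bottom",[np.round(proj(c,[*c2w(-.132,y),.026])) for y in(-.025,.025)])
cv2.imwrite('pics/wrist9.png',cv2.resize(im[130:300,160:420],None,fx=3,fy=3,interpolation=cv2.INTER_CUBIC))
im=cams.camera('side');c=cal('side');print("tcp side",proj(c,p),[np.round(proj(c,[*c2w(-.132,0),z])) for z in (.026,.08)])
cv2.imwrite('pics/side9.png',cv2.resize(im[130:290,230:370],None,fx=3.7,fy=3.7,interpolation=cv2.INTER_CUBIC))
E
```

```text
tcp wrist (np.float64(276.265503374931), np.float64(237.3948849952149)) tab rear top at slide0 [array([234., 227.]), array([313., 227.])] bottom [array([243., 207.]), array([305., 207.])]
tcp side (np.float64(297.25358303197424), np.float64(218.68909780452086)) [array([303., 223.]), array([304., 210.])]
```

View pics/wrist9.png

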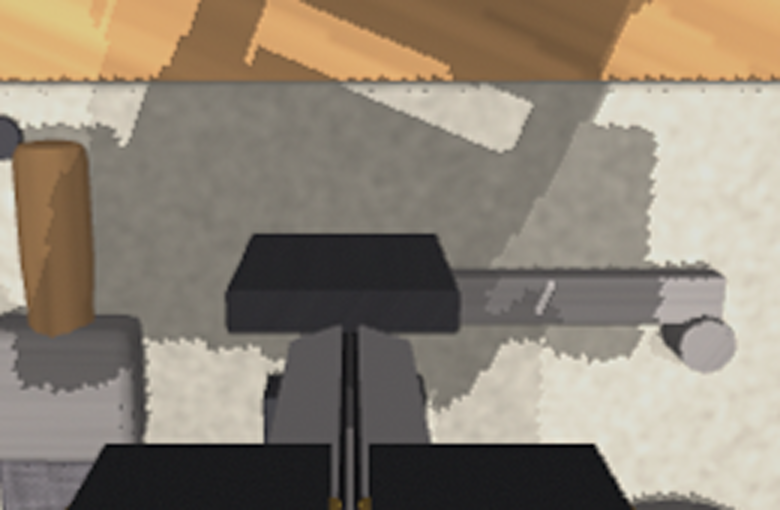

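View pics/side9.png

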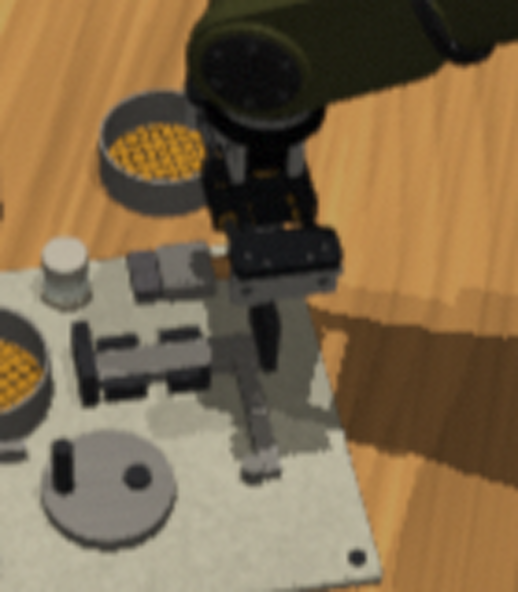

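```bash
python3 - <<'E'
import cv2
im=cv2.imread('pics/wrist6.png')
cv2.imwrite('pics/w6z.png',cv2.resize(im[170:300,180:380],None,fx=4,fy=4,interpolation=cv2.INTER_CUBIC))
E
```

```text
(no output)
```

View pics/w6z.png

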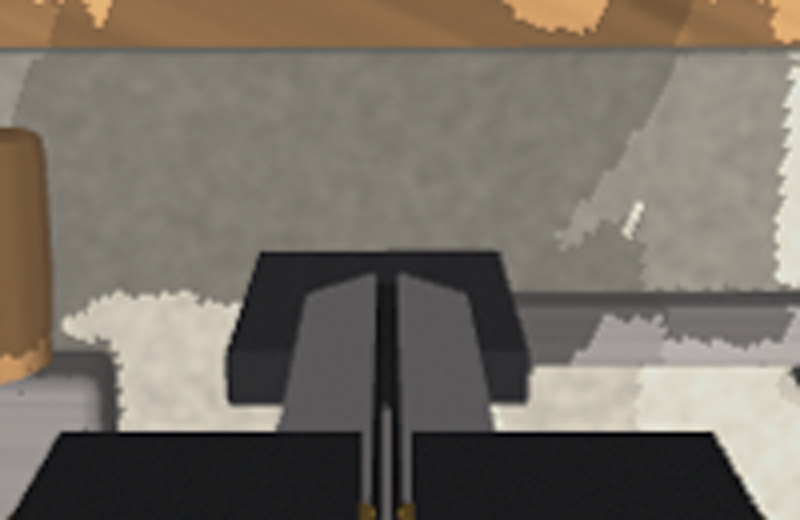

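```bash
python3 - <<'E'
from h import *
import copy
c=cal('wrist');p=get_obs()["ee_pos"]
T=np.array(c["T"])
c6=dict(c);T6=T.copy();T6[:3,3]+=np.array([.4953,.0158,.0512])-p;c6["T"]=T6
for n,cc,v_top,v_bot in [("w6",c6,170+348/4,170+252/4),("w9",c,130+290/3,130+235/3)]:
    for z,v in((.08,v_top),(.026,v_bot)):
        q=onz(cc,276,v,z);print(n,z,(1e3*w2c(q)).round(1))
# deck rear edge check (clamp -170)
print("deck edge",(1e3*w2c(onz(c6,276,170+48/4,.012))).round(1),(1e3*w2c(onz(c,276,130+82/3,.012))).round(1))
# where finger tips at tool z offset would project
R=np.array([frame()[0][:,0][0],frame()[0][:,0][1],0])
for d in(-.008,0,.008):print(d,np.round(proj(c,p+R*d),1))
print(get_obs()['time_s'])
E
```

```text
w6 0.08 [-132.4    1.6]
w6 0.026 [-131.1    1.6]
w9 0.08 [-132.5    1.6]
w9 0.026 [-131.5    1.6]
deck edge [-171.3    1.5] [-171.1    1.5]
-0.008 [276.3 227.1]
0 [276.3 237.4]
0.008 [276.3 247.6]
9.5333
```

```bash
python3 - <<'E'
from h import *
im=cams.camera('scene');c=cal('scene');p=get_obs()["ee_pos"]
print("tcp",proj(c,p),proj(c,p+[0,0,.08]),[np.round(proj(c,[*c2w(x,0),z])) for x in(-.132,-.122) for z in (.026,.08)])
a=cv2.resize(im[130:240,200:340],None,fx=5.6,fy=5.4,interpolation=cv2.INTER_CUBIC)
cv2.imwrite('pics/scene10.png',a)
E
```

```text
tcp (np.float64(271.04510583296496), np.float64(189.82638450743462)) (np.float64(270.92196280118645), np.float64(160.66973017398726)) [array([269., 194.]), array([269., 176.]), array([270., 197.]), array([270., 178.])]
```

View pics/scene10.png

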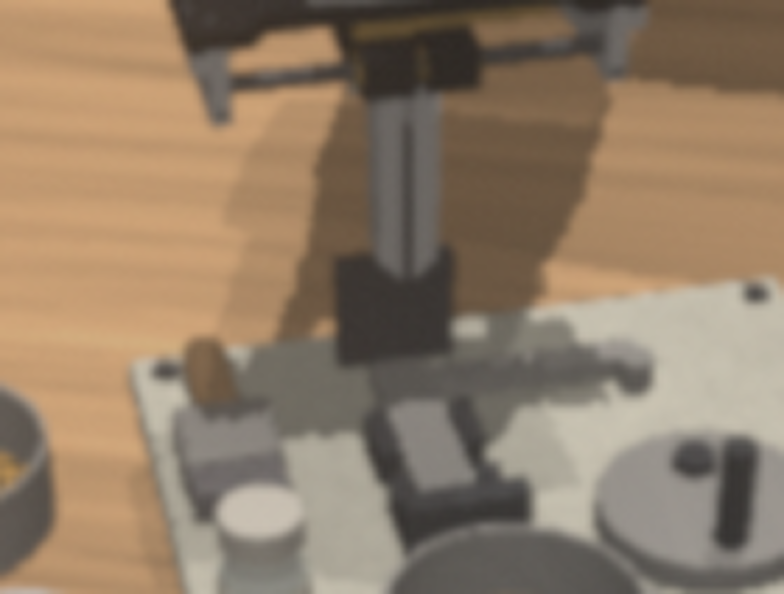

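The fingertips end at about row 181 in the scene view, against 190 predicted from the reported TCP. So the real tips may sit 25-30 mm higher than the TCP says, and they passed just above the tab without touching it. I'll check that against earlier pictures.

```bash
python3 - <<'E'
from h import *
c=cal('scene')
# start: open, TCP .55,0,.1745, yaw0 ; finger centres +-.053 in x
for x in(-.053,.053): print("start",[np.round(proj(c,[.5498+x,0,.1745+d]),1).tolist() for d in(0,.03)])
a=np.radians(109.69)
for s in(-.026,.026):
    q=np.array([.6072+s*np.cos(a),.1795+s*np.sin(a)]);print("s4",s,[np.round(proj(c,[*q,.0452+d]),1).tolist() for d in(0,.03)])
im=cv2.imread('pics/scene0.png');cv2.imwrite('pics/s0z.png',cv2.resize(im[60:180,200:320],None,fx=5,fy=5,interpolation=cv2.INTER_CUBIC))
p=get_obs()["ee_pos"];print("now",[np.round(proj(c,p+[0,0,d]),1).tolist() for d in (0,.01,.02,.03)])
E
```

```text
start [[261.6, 138.8], [261.4, 126.6]]
start [[252.0, 163.9], [251.5, 151.1]]
s4 -0.026 [[323.4, 224.9], [324.3, 214.0]]
s4 0.026 [[346.5, 222.2], [348.0, 211.2]]
now [[271.0, 189.8], [271.0, 186.3], [271.0, 182.8], [271.0, 179.2]]
```

View pics/s0z.png

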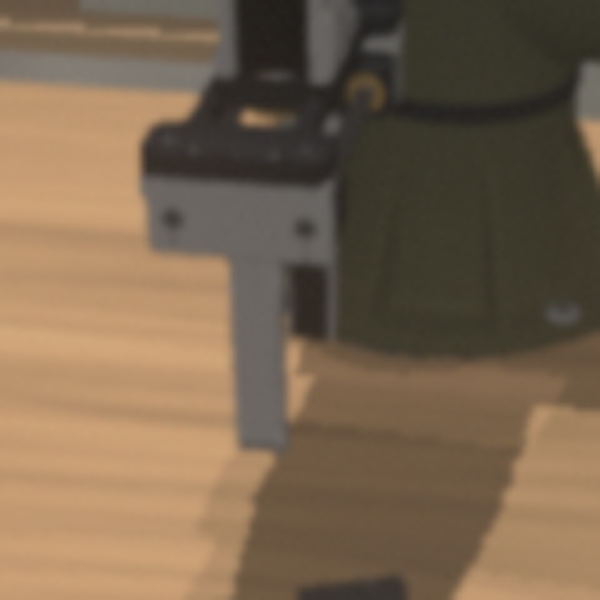

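In all three pictures the real fingertips are about 28-33 mm above the reported TCP height, while the horizontal position agrees. So at a reported 0.051 the tips skimmed just over the 80 mm tab, and nothing moved. I'll rise, go back behind the tab, and descend to a reported 0.022, which puts the tips at about 0.05.

step_arm([
  {"grip": 1,"slide": [0,-0.02,0],"spin": 0},
  {"grip": 1,"slide": [0,-0.02,0],"spin": 0},
  {"grip": 1,"slide": [0,0,0],"spin": 0},
  {"grip": 1,"slide": [-0.0006,0,0.016],"spin": 0},
  {"grip": 1,"slide": [-0.0006,0,0.016],"spin": 0},
  {"grip": 1,"slide": [-0.0006,0,0.016],"spin": 0},
  {"grip": 1,"slide": [0,0,0],"spin": 0},
  {"grip": 1,"slide": [0,0.02,0],"spin": 0},
  {"grip": 1,"slide": [0,0.02,0],"spin": 0},
  {"grip": 1,"slide": [0,0.02,0],"spin": 0},
  {"grip": 1,"slide": [0,0.009,0],"spin": 0},
  {"grip": 1,"slide": [0,0,0],"spin": 0},
  {"grip": 1,"slide": [0,0,0],"spin": 0},
])

```text
time_s: 10.67
ee_pos: [0.4708, 0.0036, 0.0221]
eef_rot: [-1.57, -0.0, 1.965]
force: [0.6, -0.2, 0.8]
grip_width: 0.0006
```

```bash
python3 st.py;  python3 - <<'E'
from h import *
im=cams.camera('scene');c=cal('scene')
cv2.imwrite('pics/scene11.png',cv2.resize(im[130:240,200:340],None,fx=5.6,fy=5.4,interpolation=cv2.INTER_CUBIC))
im=cams.camera('wrist')
cv2.imwrite('pics/wrist11.png',cv2.resize(im[130:300,160:420],None,fx=3,fy=3,interpolation=cv2.INTER_CUBIC))
E
```

```text
10.6667 [0.4708 0.0036 0.0221] clamp [-1.632e+02 -1.000e-01] [-8.998e+01 -1.000e-02  1.126e+02] F [ 0.6 -0.2  0.8] Fx clamp [ 0.5 -0.4] 0.0006112591521972168
```

View pics/scene11.png

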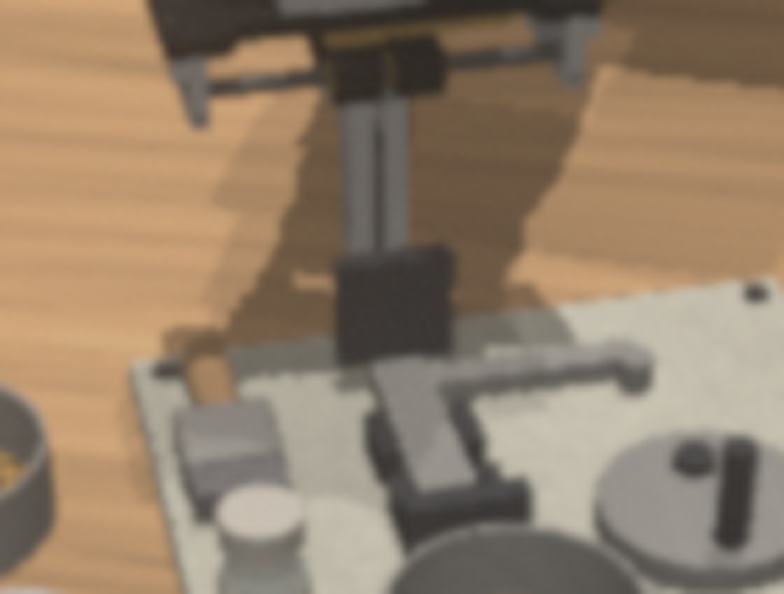

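View pics/wrist11.png

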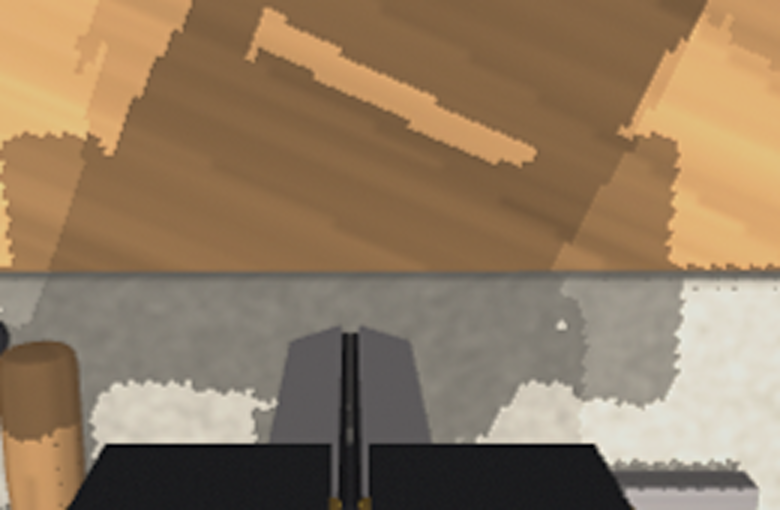

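step_arm([
  {"grip": 1,"slide": [0,0,-0.006],"spin": 0},
  {"grip": 1,"slide": [0,0,-0.006],"spin": 0},
  {"grip": 1,"slide": [0,0,-0.006],"spin": 0},
  {"grip": 1,"slide": [0,0,-0.004],"spin": 0},
  {"grip": 1,"slide": [0,0,-0.003],"spin": 0},
  {"grip": 1,"slide": [0,0,-0.003],"spin": 0},
  {"grip": 1,"slide": [0,0,-0.003],"spin": 0},
  {"grip": 1,"slide": [0,0,-0.003],"spin": 0},
  {"grip": 1,"slide": [0,0,-0.003],"spin": 0},
  {"grip": 1,"slide": [0,0,-0.003],"spin": 0},
])

```text
time_s: 11.6
ee_pos: [0.5075, 0.019, 0.0219]
eef_rot: [-1.571, -0.0, 1.965]
force: [-2.0, -1.0, 1.8]
grip_width: 0.0004
```

```bash
python3 st.py;  python3 - <<'E'
from h import *
im=cams.camera('scene');c=cal('scene')
cv2.imwrite('pics/scene12.png',cv2.resize(im[130:240,200:340],None,fx=5.6,fy=5.4,interpolation=cv2.INTER_CUBIC))
E
```

```text
11.6 [0.5075 0.019  0.0219] clamp [-1.233e+02  1.000e-01] [-8.999e+01 -1.000e-02  1.126e+02] F [-2.  -1.   1.8] Fx clamp [-2.3 -0.2] 0.0004392719203208425
```

View pics/scene12.png

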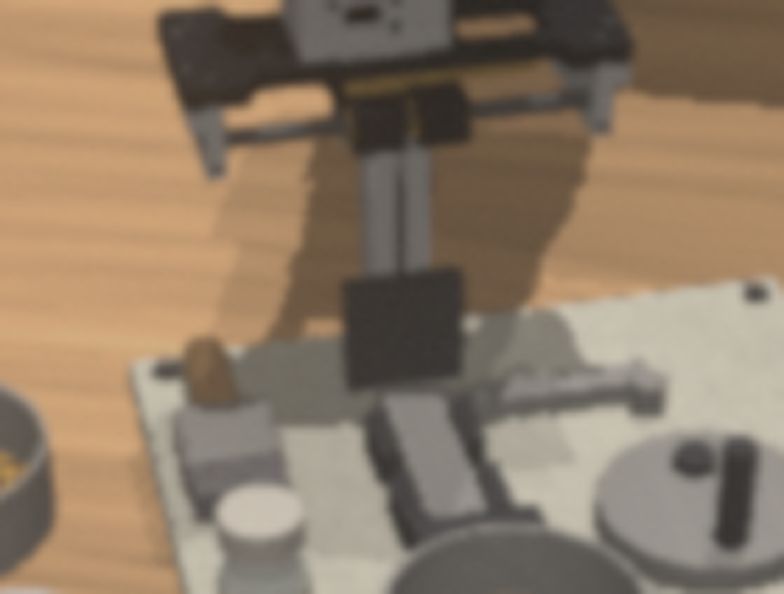

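The tab has moved forward in the scene view, with about 2.3 N on the fingers. I'll continue.

step_arm([
  {"grip": 1,"slide": [0,0,-0.003],"spin": 0},
  {"grip": 1,"slide": [0,0,-0.003],"spin": 0},
  {"grip": 1,"slide": [0,0,-0.003],"spin": 0},
  {"grip": 1,"slide": [0,0,-0.003],"spin": 0},
  {"grip": 1,"slide": [0,0,-0.003],"spin": 0},
  {"grip": 1,"slide": [0,0,-0.003],"spin": 0},
  {"grip": 1,"slide": [0,0,-0.003],"spin": 0},
])

```text
time_s: 12.23
ee_pos: [0.527, 0.0272, 0.0219]
eef_rot: [-1.571, -0.0, 1.965]
force: [-3.6, -0.7, -0.0]
grip_width: 0.0006
```

```bash
python3 st.py;  python3 - <<'E'
from h import *
im=cams.camera('side');c=cal('side')
cv2.imwrite('pics/side13.png',cv2.resize(im[180:310,180:340],None,fx=4.4,fy=4.4,interpolation=cv2.INTER_CUBIC))
E
```

```text
12.2333 [0.527  0.0272 0.0219] clamp [-1.023e+02  1.000e-01] [-8.999e+01 -1.000e-02  1.126e+02] F [-3.6 -0.7 -0. ] Fx clamp [-3.6  0.7] 0.0005654534750714946
```

View pics/side13.png

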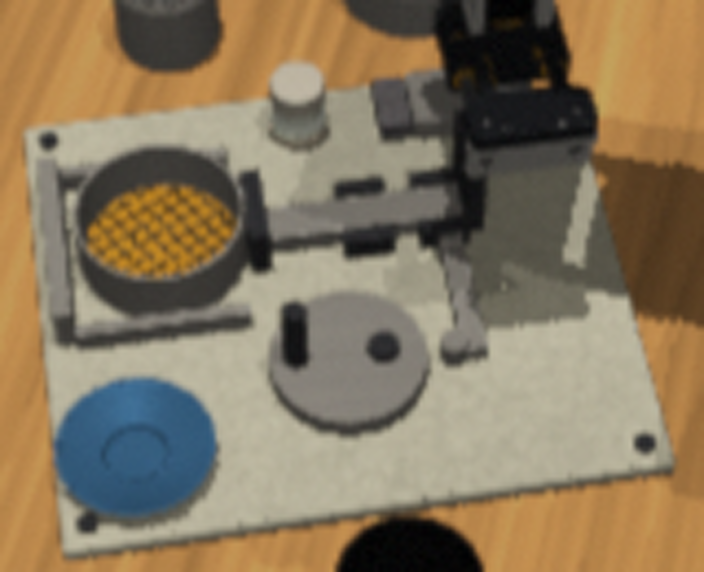

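The jaw is on the sieve, with a small gap left to the wall and 3.6 N. I'll make the last few millimetres in small steps, watching the force.

step_arm([
  {"grip": 1,"slide": [0,0,-0.002],"spin": 0},
  {"grip": 1,"slide": [0,0,-0.002],"spin": 0},
  {"grip": 1,"slide": [0,0,-0.001],"spin": 0},
])

```text
time_s: 12.53
ee_pos: [0.5316, 0.029, 0.0219]
eef_rot: [-1.571, -0.0, 1.965]
force: [-3.9, -1.1, 0.5]
grip_width: 0.0006
```

```bash
python3 st.py
```

```text
12.5333 [0.5316 0.029  0.0219] clamp [-97.3   0.1] [-90.   -0.  112.6] F [-3.9 -1.1  0.5] Fx clamp [-4.1  0.5] 0.00064488839324638
```

step_arm([
  {"grip": 1,"slide": [0,0,-0.001],"spin": 0},
  {"grip": 1,"slide": [0,0,0],"spin": 0},
])

```text
time_s: 12.7
ee_pos: [0.532, 0.0292, 0.0219]
eef_rot: [-1.57, -0.0, 1.965]
force: [-5.9, -1.7, 3.2]
grip_width: 0.0002
```

```bash
python3 st.py
```

```text
12.7 [0.532  0.0292 0.0219] clamp [-96.8   0.1] [-8.994e+01 -1.000e-02  1.126e+02] F [-5.9 -1.7  3.2] Fx clamp [-6.1  0.7] 0.00022174787750022713
```

step_arm([
  {"grip": 1,"slide": [0,0,-0.001],"spin": 0},
  {"grip": 1,"slide": [0,0,0],"spin": 0},
])

```text
time_s: 12.87
ee_pos: [0.5321, 0.0293, 0.0219]
eef_rot: [-1.568, -0.001, 1.965]
force: [-13.4, -5.9, 8.3]
grip_width: 0.0009
```

```bash
python3 st.py;  python3 - <<'E'
from h import *
im=cams.camera('side');c=cal('side')
cv2.imwrite('pics/side14.png',cv2.resize(im[180:310,180:340],None,fx=4.4,fy=4.4,interpolation=cv2.INTER_CUBIC))
E
```

```text
12.8667 [0.5321 0.0293 0.0219] clamp [-96.8   0.1] [-8.982e+01 -3.000e-02  1.126e+02] F [-13.4  -5.9   8.3] Fx clamp [-14.6  -0.3] 0.0008533145884864321
```

View pics/side14.png

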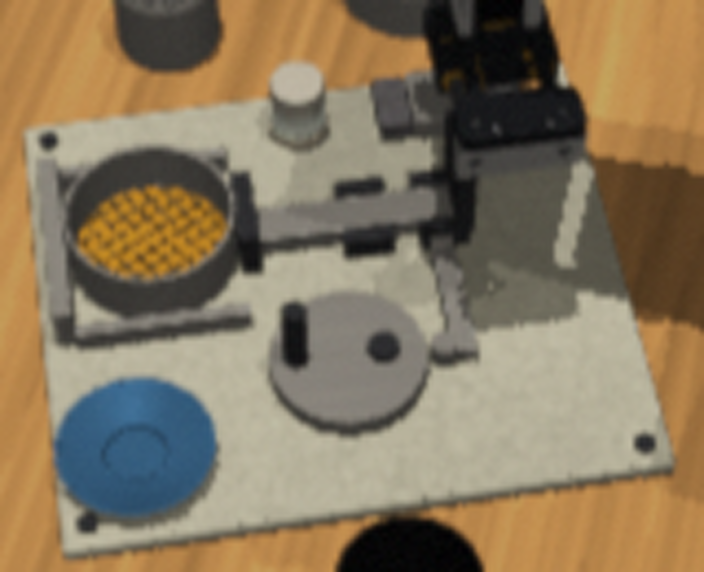

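The slide has stopped hard: 14.6 N with no further motion. The sieve touches the wall and the roller is close to the cam's low side. I'll back off, rise and check.

step_arm([
  {"grip": 1,"slide": [0,0,0.002],"spin": 0},
  {"grip": 1,"slide": [0,0,0.004],"spin": 0},
  {"grip": 1,"slide": [0,0,0.012],"spin": 0},
  {"grip": 1,"slide": [0,0,0.015],"spin": 0},
  {"grip": 1,"slide": [0,0,0.015],"spin": 0},
  {"grip": 1,"slide": [0,0,0],"spin": 0},
  {"grip": 1,"slide": [0,-0.03,0],"spin": 0},
  {"grip": 1,"slide": [0,-0.03,0],"spin": 0},
  {"grip": 1,"slide": [0,-0.03,0],"spin": 0},
  {"grip": 1,"slide": [0,-0.03,0],"spin": 0},
  {"grip": 1,"slide": [0,-0.03,0],"spin": 0},
  {"grip": 1,"slide": [0,-0.02,0],"spin": 0},
  {"grip": 1,"slide": [0,0,-0.03],"spin": 0},
  {"grip": 1,"slide": [0,0,-0.03],"spin": 0},
  {"grip": 1,"slide": [0,0,-0.03],"spin": 0},
  {"grip": 1,"slide": [0,0,0],"spin": 0},
  {"grip": 1,"slide": [0,0,0],"spin": 0},
])

```text
time_s: 14.33
ee_pos: [0.5729, 0.0465, 0.1912]
eef_rot: [-1.57, -0.0, 1.966]
force: [-1.0, -0.7, -0.7]
grip_width: 0.0002
```

```bash
python3 st.py;  python3 - <<'E'
from h import *
im=cams.camera('wrist');cv2.imwrite('pics/wrist15.png',im)
im=cams.camera('side');cv2.imwrite('pics/side15.png',cv2.resize(im[150:370,140:380],None,fx=2.7,fy=2.7,interpolation=cv2.INTER_CUBIC))
im=cams.camera('scene');cv2.imwrite('pics/scene15.png',cv2.resize(im[130:330,150:480],None,fx=2.4,fy=2.4,interpolation=cv2.INTER_CUBIC))
E
```

```text
14.3333 [0.5729 0.0465 0.1912] clamp [-52.4   0.4] [-8.9980e+01 -2.0000e-02  1.1265e+02] F [-1.  -0.7 -0.7] Fx clamp [-1.2 -0.2] 0.000161489872004242
```

View pics/wrist15.png

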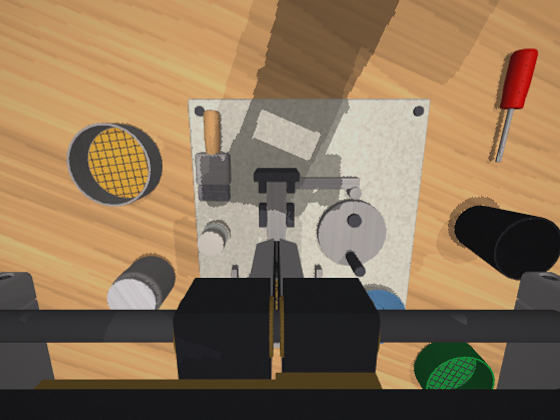

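View pics/side15.png

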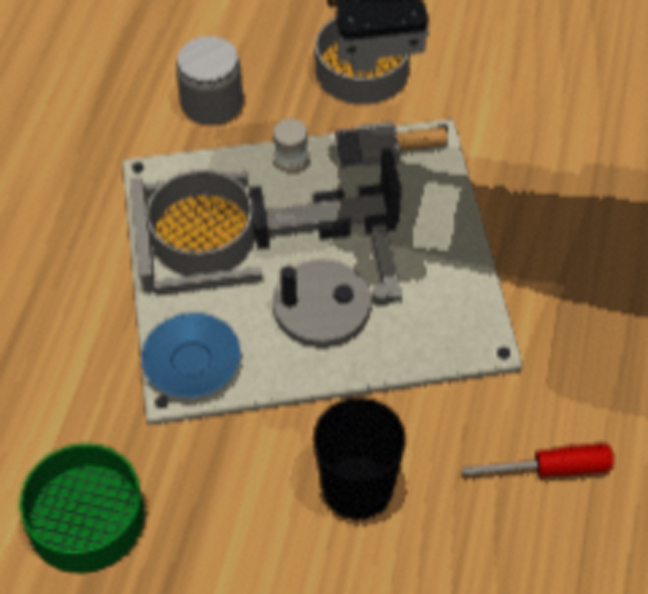

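View pics/scene15.png

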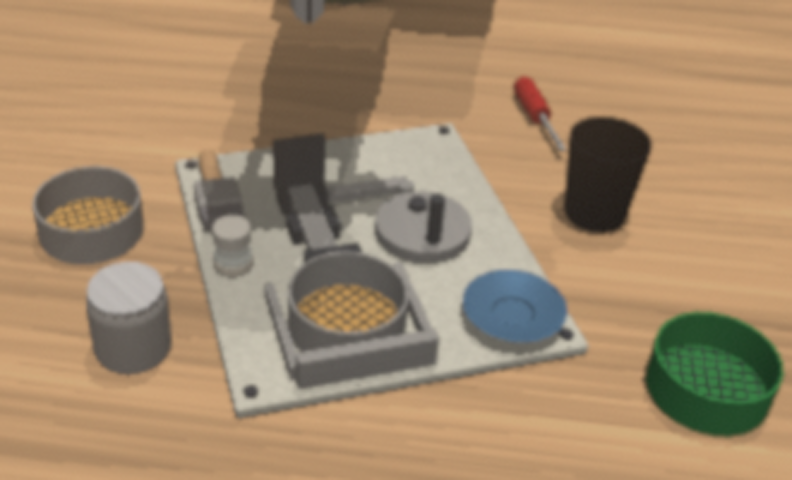

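All three views show the jaw on the sieve, the sieve at the wall, the post straight away from the roller, and the bystanders where they were. Last numeric check from the wrist view.

```bash
python3 - <<'E'
from h import *
im=cv2.imread('pics/wrist15.png');cv2.imwrite('pics/w15z.png',cv2.resize(im[150:290,230:400],None,fx=4.2,fy=4.2,interpolation=cv2.INTER_CUBIC))
E
```

```text
(no output)
```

View pics/w15z.png

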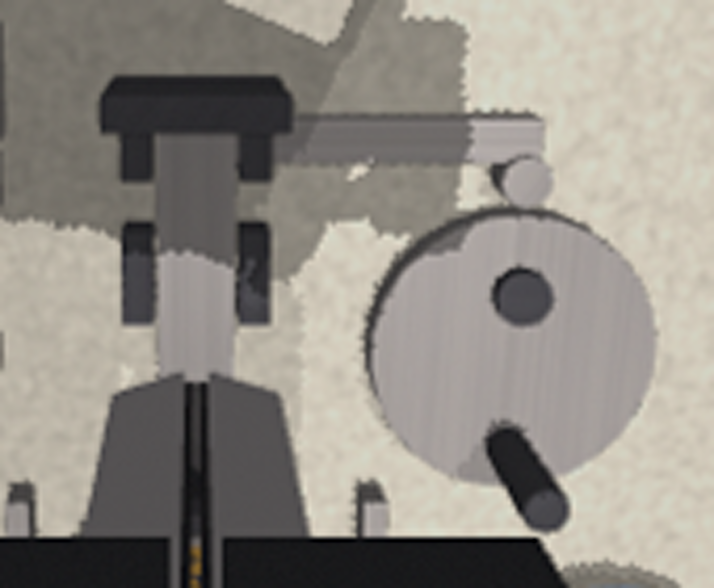

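```bash
python3 - <<'E'
from h import *
c=cal('wrist');P=lambda u,v,z:onz(c,230+u/4.2,150+v/4.2,z)[:2]
b=P(524,297,.035);po=P(547,510,.078);r=P(527,182,.03);d=P(513,348,.028);t=P(196,94,.08)
for n,p in dict(bolt=b,post=po,roller=r,disc=d,tab=t).items(): print(n,(1e3*w2c(p)).round(1))
an=lambda v:np.degrees(np.arctan2(v[1],v[0]))
print("cam by post",an(po-b)-22.56,"disc",an(d-b)-22.56,"by roller line",an(po-b)-an(b-r))
print(get_obs()["time_s"])
hand_in()
E
```

```text
bolt [-22.3 100.3]
post [27.6 99. ]
roller [-56.8 100.1]
disc [-3.7 99.8]
tab [-88.8   0.4]
cam by post -1.4048544776035286 disc -1.3107267332329577 by roller line -1.5927928259997408
14.4833
the job is handed in; nothing more can be done
```

The sieve is clamped and the job is handed in, at about 14.5 s of the allowed 51 s. I pushed the cam post round about 173° until the low point faced the roller. Only then did I push the slide forward by its tab, until the jaw held the sieve against the wall. Then I backed off and rose clear.

**Last checks:**
- **Cam:** about 1.5° from the target, by the post, the disc centre and the roller line.
- **Slide:** the tab is at clamp x of about -89 mm, so travel is about 43–44 mm. The roller gives about 43 mm.
- **Clamping:** the push ended at 14.6 N with no further motion. The jaw, sieve and wall touch in the pictures.
- **Bystanders:** all looked undisturbed in the three final views, by eye only. The arm is touching nothing.

**What disagreed or failed:**
- **Fingertip height:** in the pictures the real fingertips were about 30 mm above the reported TCP. Because of that, my first pass at the tab went just over its top without touching anything. I repeated it lower.
- **Refused move:** one move call was refused because rows lacked the "spin" value; nothing moved.
- **Frame fit:** my fit of the clamp's frame left errors of up to about 3 mm at the deck corners.

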